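# Square a glass blank in the corner of the blasting carrier

### The job

Pick up the push block and, with its foot, gently nudge the masked glass blank across the carrier: first until its long edge lies flat against the long rail, then along that rail until its short edge comes up against the adjustable stop bar, so that it ends snug in the square corner on both edges. The glass chips easily: press lightly, do not touch it with the gripper, and leave the jar, dish and tin where they are. Then stand the push block upright on the bench beside the carrier.

Things in the scene. Friction and masses are not known exactly. Their poses are not given: they have to be found in the camera images.
- carrier: Grey painted plate with a dark bed, 210 (its x) x 260 (its y) x 12 mm, fixed to the bench; place and yaw vary. The long rail stands along its +x side, the stop block with its stop bar along its +y side; the other two sides are open. Origin: centre of its underside; axes as the corner's.
- corner (a point): Where the face of the long rail meets the face of the fixed stop block (not the stop bar), at bed level, 12 mm above the bench. Level frame: +x points square into the long rail, whose face is the plane x = 0; +y points square into the stop block, whose face is the plane y = 0. The bed lies at negative x and y, the plate reaching to x = -195 mm, y = -245 mm.
- long_rail: Aluminium rail fixed on the carrier, 15 mm wide, 10 mm high above the bed, running 245 mm from the corner along the corner frame's -y. Origin: centre of its underside; axes as the corner's.
- stop_block: Blue block fixed on the carrier, 195 x 15 x 14 mm, along the corner frame's -x. It carries the stop bar: an aluminium bar 190 mm long, 10 mm high, parallel to the block, locked by brass screws so that its straight face stands 5 to 32 mm out from the block's face (toward -y). The setting differs each time and is not reported: find it by touch or by sight. Origin: centre of the block's underside.
- glass: Green glass blank with a blue border, 110 (its x) x 150 (its y) x 6 mm, 0.17 to 0.34 kg, loose on the bed, clear of rail and bar, up to 16 degrees askew. Origin: centre of its underside. Its +x long edge goes to the long rail, its +y short edge to the stop bar. Slides under 1 to 4 N; 5 to 10 N seats it; chips if the push block presses with over 22 N.
- glass_corner (a point): The corner of the glass (underside) that belongs in the square corner, at its +x, +y; axes as the glass's.
- glass_long_end (a point): The other end of the glass's +x long edge (underside), at its +x, -y.
- glass_short_end (a point): The other end of the glass's +y short edge (underside), at its -x, +y.
- pusher_mid (a point): Centre (half-way up) of the push block, which stands upright and loose on the bench: a round white nylon foot 36 mm in diameter and 14 mm high, below an upright orange square handle 20 x 20 mm that goes on up to 88 mm. This point is 44 mm above the underside of the foot, on the axis; x and y are square to the handle's faces, z points up. 0.16 kg.
- jar_mid (a point): Bystander: amber jar with a grey lid, 56 mm in diameter, 85 mm high, upright on the bench; this point is on its axis, half-way up.
- dish_mid (a point): Bystander: open white ceramic cup, 64 mm across the rim, 50 mm high, upright on the bench; this point is on its axis, half-way up.
- tin_mid (a point): Bystander: plain pale metal tin, 54 mm in diameter, 60 mm high, upright on the bench; this point is on its axis, half-way up.
Mind the look-alikes: they are no part of the job. Several things have the shape of the glass; the one meant has the colours described above.

How it is judged:
On the way, in this order (a step that is already met when the one before it is completed fails the run):
1. the push block is picked up by the gripper (height (world z) of pusher_mid above 0.055 m and contact force between the fingers and pusher above 1 N), for 0.1 s.
2. the push block presses the glass against the long rail (contact force between pusher and glass above 0.5 N and contact force between glass and long_rail above 0.5 N).
3. lying along the long rail (both ends of its long edge within 3 mm of it), the glass is pressed by the push block against the stop bar (x of each of glass_corner, glass_long_end in the frame of corner above -0.003 m and contact force between pusher and glass above 1 N and contact force between glass and stop_block above 1 N).
At the end, for the whole second after the job is handed in: The glass lies flat and still, both ends of its long edge within 1.5 mm of the long rail, up at the stop bar it was pressed against (corner within 35 mm of the stop block face); the push block stands upright (within 0.1 rad), released and still, on the bench, not on the carrier (x of each of glass_corner, glass_long_end in the frame of corner above -0.0015 m and y of glass_corner in the frame of corner above -0.035 m and z of glass in the frame of corner below 0.003 m and angle between glass's own z axis and vertical below 0.03 rad and linear speed of glass below 0.005 m/s and height (world z) of pusher_mid below 0.047 m and angle between pusher_mid's own z axis and vertical below 0.1 rad and linear speed of pusher below 0.01 m/s); the robot touches nothing.
It fails at once if the push block presses the glass with more than 22 N (contact force between pusher and glass above 22 N).
It fails at once if the gripper or arm touches the glass (contact force between any of the fingers, the arm and glass above 0.5 N).
It fails at once if the jar is shifted more than 20 mm or tipped over (distance of jar_mid from where it was at the start of the episode above 0.02 m or angle between jar_mid's own z axis and vertical above 0.3 rad).
It fails at once if the dish is shifted more than 20 mm or tipped over (distance of dish_mid from where it was at the start of the episode above 0.02 m or angle between dish_mid's own z axis and vertical above 0.3 rad).
It fails at once if the tin is shifted more than 20 mm or tipped over (distance of tin_mid from where it was at the start of the episode above 0.02 m or angle between tin_mid's own z axis and vertical above 0.3 rad).
It also fails if it takes over 72 s, if anything falls off the work surface, if the arm or the gripper's body presses on something with over 40 N, if the wrist force passes 120 N, or if a joint passes its speed limit or range.

### The arm

A 7-joint arm with a two-finger parallel gripper is mounted at the origin on the work surface. World frame = base frame: x ahead of the robot, y to its left, z up, the work surface at z = 0. Lengths are in m, angles in rad, forces in N, time in s.
With the tool pointing down it reaches from about 0.4 to 0.85 m from the base axis. Payload 4.5 kg.
Tool frame: the origin (TCP) lies on the centre line of the jaws, within the pads' length; the fingertips stand 14 mm ahead of it and the grasp point (between the pads) lies 5 mm behind it (r.tcp_to_tips is the z of the fingertips in the tool frame, in m); z points along the fingers, y is the direction in which the jaws open and shut (so a half turn about z gives the same grasp; the last joint's range is limited). The gripper opens to 88 mm and grips with 3 to 60 N. Pads are 18 mm wide; open, the fingers measure 123 mm over their backs; the gripper's body (75 mm by 187 mm) begins 45 mm behind the grasp point.
Start: joints at [-1.236, 0.689, -0.195, 1.565, 0.157, 0.902, -0.215], TCP at [0.185, 0.597, 0.253] pointing down, gripper open.
Joint ranges: [-3.01, 3.01], [-0.46, 2.08], [-1.47, 1.51], [0.13, 2.56], [-1, 4.14], [0.04, 2.09], [-2.66, 2.66]. Speed limits (rad/s): [2.57, 2.57, 3.14, 3.14, 3.14, 3.14, 3.14].

### API

Orientations are given as a unit quaternion [x, y, z, w].
In Python, from plant import r, viewer gives the robot as it stands.
- The arm moves only by the shell command python3 -m inch 'ROWS' [FORCE]. ROWS is JSON, a list of rows, each a list of 3 entries, a list of its own where there are three numbers: the closure, from 0 (fully open) to 1 (shut), then the shift along the tool's x, y, z in cm, then the turn about the tool's z in degrees. In form: [[fingers, [x, y, z], yaw], ...]. A call has 1 to 20 rows; each row is the pose to reach, as a shift and turn from the pose commanded when the call began, along the tool's axes at that moment; what a row does not reach only later rows make up. A row lasts 1/10 s, in which the tool goes at most 50 mm and 8.59 degrees, less where a joint would pass 70% of its speed; a pose out of reach is approached as far as the arm can. A call with a gripper value outside its range is refused whole. The fingers move at their own pace and stop on an object; FORCE is the grip in N (left out, the last holds). Time passes only in rows, so rows that repeat a pose let the fingers close. It gives the time, the measured TCP pose, the force and the opening at its end, in the units of the state.
- r.get_state(): the state, without advancing time (a new reading comes with each control period).
- viewer.snapshot(name): name is "scene" or "top" or "wrist"; returns the picture (480x640x3 uint8, red, green, blue); there is no depth.
- viewer.camera_params(name): a dict with "intrinsics" (3x3 intrinsics, pixels), "world_to_cam" (4x4, takes a point from world to camera coordinates). Camera axes: x right, y up, looking along -z (the intrinsics and any distortion apply to the point x, -y, -z); pixel columns grow to the right and rows downward; lengths in m; the calibration is good to about 2 mm. A picture is of the moment at which its call begins: read the wrist's pose just before it. camera_params takes no time and is no camera call; for the wrist camera it gives the pose at the moment of the call.
- r.finish_job(): hands the job in, once; it reports no verdict.
Trained networks look in the newest picture that a camera, given by its name, has taken for a name from the list of things; names that differ only in an ending like _2 or _b are one class to them, and where a whole thing is asked for, a point or a joint stands for the part that bears it (a point fixed in the world has none). Each returns a list of dicts, best first, with "p" (0 to 1); they miss things now and then, are a little off and sometimes report something else, mostly with a low value. They report only what shows in the picture. A call takes as long as a camera call. They do not tell look-alikes from the thing itself.
- viewer.outline_of(camera, name): "pixels" (480x640 bool, what is visible of it) and "bbox" ([left, top, width, height] in pixels, round what is visible of it).
The state is a dict: "clock": time; "q": joint angles; "qd": joint speeds; "joint_torque": joint torques, N m; "tool_pos": TCP position; "eef_rot": TCP orientation; "contact_force": force on the tool from outside, world axes, zero at the start; "moment": the same for the moment, N m; "opening": opening from 0.0 (shut) to 1.0 (fully open).
Only numpy, scipy, OpenCV 4.12 (cv2) and the standard library are available. Lean on these libraries where they do the work, as an engineer would, in place of code of your own. Each camera call takes 0.05 s, during which the arm holds its last target.

## Working session

There is one attempt and no reset: what is moved stays moved. The work goes in short steps, Python scripts to look and compute and a shell command to move; the robot and the scene stay as the last step left them, time stands still between calls to the robot, and variables do not carry over. Pictures are saved under pics/ and viewed, and the job is handed in when it is done.

```bash
ls; mkdir -p pics
python3 - <<'E'
from plant import r, viewer
import cv2,numpy as np
np.set_printoptions(precision=4,suppress=True)
for n in ["scene","top"]:
    im=viewer.snapshot(n); cv2.imwrite(f"pics/{n}0.png",im[:,:,::-1])
    p=viewer.camera_params(n); print(n,p["intrinsics"],p["world_to_cam"],[k for k in p])
print(r.get_state())
E
```

```text
pics
scene [[440.0117   0.     319.8747]
 [  0.     440.0117 241.5206]
 [  0.       0.       1.    ]] [[-0.3137  0.9494  0.0155  0.1578]
 [-0.7264 -0.2505  0.64    0.3695]
 [ 0.6114  0.1895  0.7682 -1.1539]
 [ 0.      0.      0.      1.    ]] ['intrinsics', 'world_to_cam']
top [[548.6574   0.     320.7348]
 [  0.     548.6574 239.2797]
 [  0.       0.       1.    ]] [[-0.0239 -0.9995 -0.0209  0.025 ]
 [ 0.9924 -0.0263  0.1204 -0.5689]
 [-0.1209 -0.0179  0.9925 -1.1585]
 [ 0.      0.      0.      1.    ]] ['intrinsics', 'world_to_cam']
{'clock': 0.1, 'q': array([-1.2362,  0.6899, -0.1945,  1.5662,  0.1573,  0.9025, -0.2151]), 'qd': array([ 0.0017, -0.0033,  0.0007, -0.002 , -0.0024, -0.0002, -0.0005]), 'joint_torque': array([ -0.0021, -52.8499,  -1.2716, -15.3836,  -0.0526,   0.002 ,
         0.    ]), 'tool_pos': array([0.1851, 0.5964, 0.252 ]), 'eef_rot': array([ 0.1498,  0.9887, -0.0008, -0.0001]), 'contact_force': array([ 0.2233, -0.2511,  0.4624]), 'moment': array([ 0.0111, -0.0539, -0.0227]), 'opening': 1.0008276214780845}
```

View pics/scene0.png

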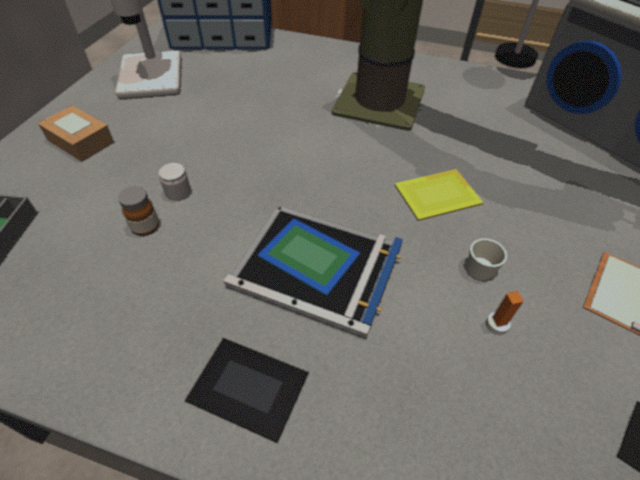

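View pics/top0.png

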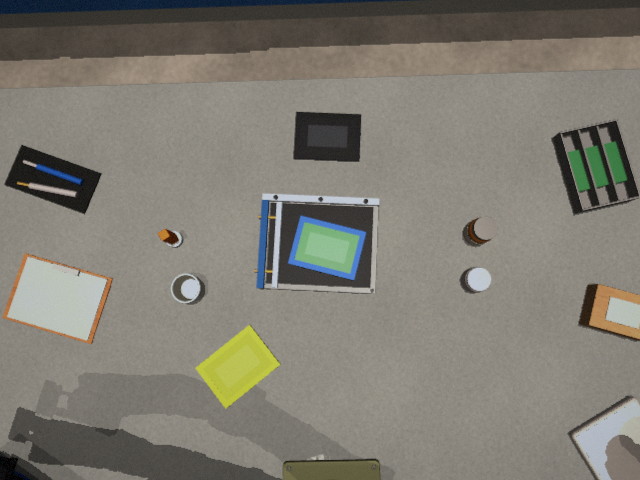

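The scene shows the carrier with its rail on the far side (world +x). The stop block is on the +y side, with the bar well out. The push block is at top pixel (172,238), the cup at (187,289), the green glass at (327,248), and the jar and tin at (480,232) and (477,279).

```bash
cat > h.py <<'E'
from plant import r, viewer
import cv2,numpy as np
np.set_printoptions(precision=4,suppress=True)
def ray(p,uv):
    K=p["intrinsics"];W=p["world_to_cam"]
    d=np.array([(uv[0]-K[0,2])/K[0,0],-(uv[1]-K[1,2])/K[1,1],-1.])
    R=W[:3,:3]; return -R.T@W[:3,3], R.T@d
def atz(p,uv,z):
    c,d=ray(p,uv); return c+d*(z-c[2])/d[2]
def proj(p,X):
    W=p["world_to_cam"];K=p["intrinsics"];c=W[:3,:3]@np.asarray(X)+W[:3,3]
    return np.array([K[0,0]*c[0]/-c[2]+K[0,2],K[1,1]*-c[1]/-c[2]+K[1,2]])
def tri(ps,uvs):
    A=np.zeros((3,3));b=np.zeros(3);rs=[]
    for p,u in zip(ps,uvs):
        c,d=ray(p,u);d/=np.linalg.norm(d);M=np.eye(3)-np.outer(d,d);A+=M;b+=M@c;rs.append((M,c))
    X=np.linalg.solve(A,b); return X,[float(np.linalg.norm(M@(X-c))) for M,c in rs]
def corners(px):
    c=max(cv2.findContours(px.astype(np.uint8),cv2.RETR_EXTERNAL,cv2.CHAIN_APPROX_NONE)[0],key=cv2.contourArea)
    return cv2.boxPoints(cv2.minAreaRect(c))
E
python3 - <<'E'
from h import *
P={n:viewer.camera_params(n) for n in("scene","top")}
for name in ["pusher_mid","glass","carrier","long_rail","stop_block","jar_mid","dish_mid","tin_mid"]:
    cs={}
    for n in P:
        o=viewer.outline_of(n,name)
        for k,d in enumerate(o[:3]):
            ys,xs=np.nonzero(d["pixels"]); print(name,n,round(d["p"],2),d["bbox"],len(xs),(xs.mean().round(1),ys.mean().round(1)) if len(xs) else None)
            if k==0 and len(xs): cs[n]=(xs.mean(),ys.mean()); px=d["pixels"]
            if k==0 and n=="top" and name in("glass","carrier"): print("  corners",corners(d["pixels"]).tolist())
    if len(cs)==2: print("  tri",tri([P[n] for n in cs],[cs[n] for n in cs]))
E
```

```text
pusher_mid scene 0.88 [486.2, 288.5, 38.0, 45.5] 827 (np.float64(504.0), np.float64(313.3))
pusher_mid top 0.55 [159.8, 231.9, 23.2, 14.4] 300 (np.float64(170.6), np.float64(238.0))
  tri (array([0.5809, 0.3385, 0.0338]), [0.000860124465451484, 0.0008601244654513635])
glass scene 0.7 [260.4, 215.1, 98.2, 79.9] 4094 (np.float64(308.7), np.float64(256.3))
glass scene 0.57 [188.5, 339.4, 119.1, 103.2] 7409 (np.float64(247.7), np.float64(388.8))
glass scene 0.56 [396.6, 169.1, 85.6, 47.7] 2663 (np.float64(437.4), np.float64(194.3))
glass top 0.7 [295.9, 111.0, 65.3, 49.3] 3135 (np.float64(326.9), np.float64(136.3))
  corners [[292.61968994140625, 159.41639709472656], [295.1285400390625, 110.4937744140625], [361.44134521484375, 113.89442443847656], [358.9324951171875, 162.81704711914062]]
glass top 0.66 [195.8, 325.7, 83.4, 84.4] 3514 (np.float64(237.2), np.float64(366.2))
glass top 0.57 [289.0, 214.9, 76.9, 65.4] 3444 (np.float64(326.3), np.float64(247.3))
  tri (array([0.7276, 0.0224, 0.2355]), [0.03245070267395953, 0.032450702673959574])
carrier scene 0.96 [227.1, 207.2, 176.0, 130.1] 
[... 1215 characters left out ...]
ay([ 0.5795, -0.3348,  0.0414]), [0.002890143551744789, 0.0028901435517446395])
dish_mid scene 0.67 [468.8, 237.6, 41.1, 43.8] 1251 (np.float64(484.7), np.float64(258.3))
dish_mid top 0.97 [169.4, 273.6, 34.3, 29.3] 705 (np.float64(185.6), np.float64(288.2))
  tri (array([0.4708, 0.3034, 0.0286]), [0.0036433631943315055, 0.0036433631943315757])
tin_mid scene 0.93 [158.9, 161.0, 31.9, 40.6] 932 (np.float64(174.2), np.float64(181.5))
tin_mid top 0.81 [463.2, 267.2, 29.1, 26.4] 626 (np.float64(475.5), np.float64(279.2))
tin_mid top 0.58 [168.4, 275.3, 34.3, 28.7] 723 (np.float64(185.7), np.float64(288.3))
  tri (array([ 0.4756, -0.3221,  0.0285]), [0.0018537271841677912, 0.0018537271841676983])
```

Run:
```python
from h import *
s=r.get_state()
p=viewer.camera_params("wrist"); W=p["world_to_cam"]; c=-W[:3,:3].T@W[:3,3]
from scipy.spatial.transform import Rotation as R
T=R.from_quat(s["eef_rot"]); print("cam in tool",T.inv().apply(c-s["tool_pos"]), "look dir in tool",T.inv().apply(-W[2,:3]),"cam right", T.inv().apply(W[0,:3]),p["intrinsics"][0], r.tcp_to_tips)
print(s["tool_pos"],T.as_matrix())
tgt=np.array([0.56,0.335,0.30])
print("delta tool cm",T.inv().apply(tgt-s["tool_pos"])*100)
```

```text
cam in tool [ 0.074   0.0006 -0.1324] look dir in tool [-0.2856 -0.0007  0.9583] cam right [-0.0004  1.      0.0006] [369.2279   0.     317.574 ] 0.014
[0.1851 0.597  0.2528] [[-0.9551  0.2962  0.    ]
 [ 0.2962  0.9551  0.0001]
 [ 0.      0.0001 -1.    ]]
delta tool cm [-43.5636 -13.916   -4.7258]
```

```bash
python3 -m inch '[[0,[-10.9,-3.5,-1.2],0],[0,[-21.8,-7,-2.4],0],[0,[-32.7,-10.5,-3.6],0],[0,[-43.6,-13.9,-4.7],0],[0,[-43.6,-13.9,-4.7],0],[0,[-43.6,-13.9,-4.7],0],[0,[-43.6,-13.9,-4.7],0],[0,[-43.6,-13.9,-4.7],0],[0,[-43.6,-13.9,-4.7],0],[0,[-43.6,-13.9,-4.7],0],[0,[-43.6,-13.9,-4.7],0],[0,[-43.6,-13.9,-4.7],0],[0,[-43.6,-13.9,-4.7],0],[0,[-43.6,-13.9,-4.7],0]]'
python3 - <<'E'
from h import *
p=viewer.camera_params("wrist");im=viewer.snapshot("wrist");cv2.imwrite("pics/w1.png",im[:,:,::-1])
s=r.get_state();print(s["clock"],s["tool_pos"],s["eef_rot"],s["contact_force"],s["q"])
np.savez("w1.npz",K=p["intrinsics"],W=p["world_to_cam"])
E
```

```text
clock: 2.3
tool_pos: [0.5587, 0.3369, 0.2997]
eef_rot: [0.148, 0.989, 0.0, -0.001]
contact_force: [-0.5, 0.0, 0.2]
opening: 0.999
2.35 [0.5591 0.3365 0.2998] [ 0.1484  0.9889  0.0002 -0.0004] [-0.4529 -0.0433  0.5026] [-0.489   0.6843 -0.2356  1.4142  0.1688  1.0631  0.5172]
```

View pics/w1.png

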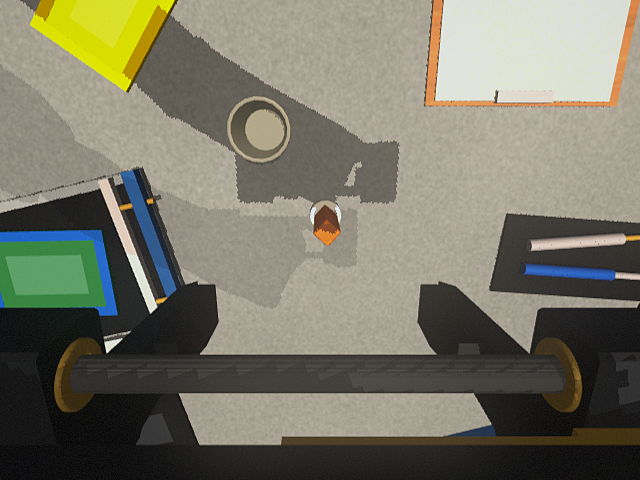

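The wrist view shows the push block at about (326,225) with its handle turned roughly 45° to the image, and the cup at (259,130). I'll zoom in on the handle.

Run:
```python
from h import *
im=cv2.imread("pics/w1.png");c=cv2.resize(im[190:260,285:370],None,fx=8,fy=8,interpolation=cv2.INTER_NEAREST);cv2.imwrite("pics/w1z.png",c)
```

```text
(no output)
```

View pics/w1z.png

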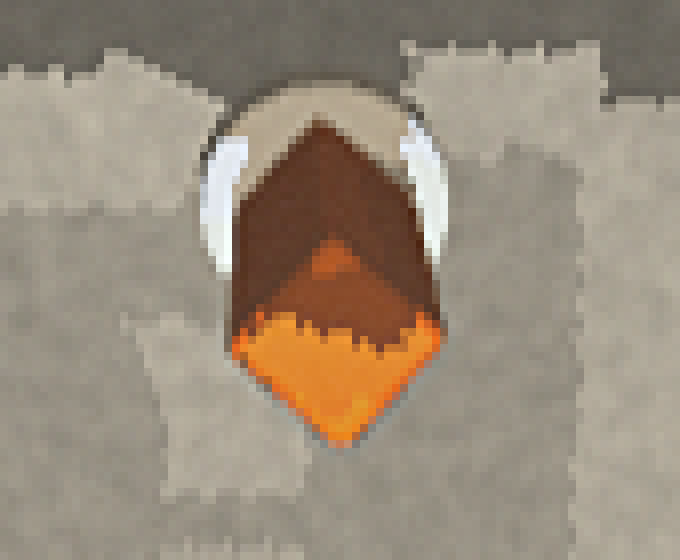

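Run:
```python
from h import *
d=np.load("w1.npz");p={"intrinsics":d["K"],"world_to_cam":d["W"]}
pts=np.array([(232,345),(333,238),(441,340),(340,445)])/8+[284.5,189.5]
X=np.array([atz(p,u,.088) for u in pts]);print(X)
for i in range(4):
    e=X[(i+1)%4]-X[i];print(np.linalg.norm(e),np.degrees(np.arctan2(e[1],e[0])))
print("ctr",X.mean(0)); m=np.array([323,215+0])/1
# foot: center of ellipse, left edge x200 right 448, top 78 
f=np.array([324,190+0])/8+[284.5,189.5]; print("foot",atz(p,f,.01), "width",np.linalg.norm(atz(p,f+[15.5,0],.01)-atz(p,f-[15.5,0],.01)))
P=viewer.camera_params("scene")
# scene top & foot
im=cv2.imread("pics/scene0.png");cv2.imwrite("pics/s0z.png",cv2.resize(im[280:340,470:540],None,fx=8,fy=8,interpolation=cv2.INTER_NEAREST))
for z in(0,.014,.088): print(z,proj(P,[*X.mean(0)[:2],z]))
```

```text
[[0.5806 0.3265 0.088 ]
 [0.5714 0.342  0.088 ]
 [0.5874 0.3508 0.088 ]
 [0.5966 0.3353 0.088 ]]
0.018037358548756738 120.60996380439954
0.018290689070265903 28.96458990475513
0.018040313912345528 -59.31503389335437
0.018314379321002792 -151.04248234832048
ctr [0.584  0.3386 0.088 ]
foot [0.5829 0.3389 0.01  ] width 0.036288770051779204
0 [497.7259 325.3339]
0.014 [500.5077 321.1214]
0.088 [516.7063 296.5917]
```

View pics/s0z.png

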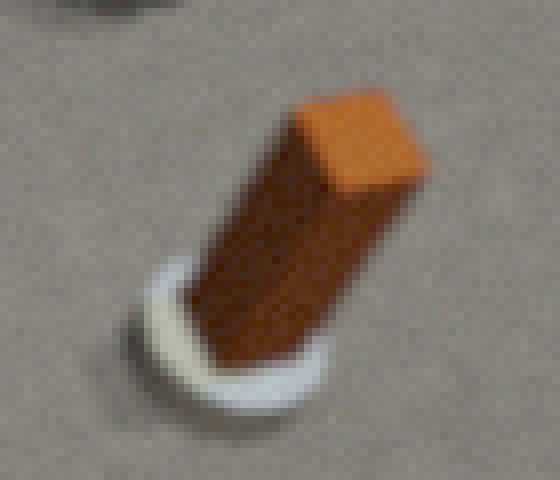

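```bash
cat >> h.py <<'E'
from scipy.spatial.transform import Rotation as Rot
def st(n=1):
    s=r.get_state();T=Rot.from_quat(s["eef_rot"]);y=T.apply([0,1,0]);return s,T,np.degrees(np.arctan2(y[1],y[0]))
def goto(xyz,yaw=None):
    s,T,a=st();print("t",s["clock"],"pos",s["tool_pos"],"yaw",round(a,2),"F",s["contact_force"],"q7",s["q"][6],"open",s["opening"])
    print("shift cm",T.inv().apply(np.array(xyz)-s["tool_pos"])*100, "turn",None if yaw is None else -((yaw-a+180)%360-180))
E
python3 -c "
from h import *
goto([.5835,.3387,.15],119.8)"
```

```text
t 2.35 pos [0.5591 0.3365 0.2998] yaw 72.93 F [-0.4529 -0.0433  0.5026] q7 0.5171692572695369 open 0.9975733068007697
shift cm [-2.2839  0.9244 14.9739] turn -46.87373568873846
```

```bash
python3 -m inch '[[0,[-0.4,0.2,2],-8],[0,[-0.8,0.4,5],-16],[0,[-1.2,0.6,8],-24],[0,[-1.6,0.8,11],-32],[0,[-2,0.9,13],-40],[0,[-2.3,0.9,15],-46.9],[0,[-2.3,0.9,15],-46.9],[0,[-2.3,0.9,15],-46.9],[0,[-2.3,0.9,15],-46.9],[0,[-2.3,0.9,15],-46.9]]' 50
python3 - <<'E'
from h import *
p=viewer.camera_params("wrist");im=viewer.snapshot("wrist");cv2.imwrite("pics/w2.png",im[:,:,::-1])
goto([.5835,.3387,.042],119.8)
for z in (0,.088):print(proj(p,[.5835,.3387,z]))
np.savez("w2.npz",K=p["intrinsics"],W=p["world_to_cam"])
E
```

```text
clock: 3.35
tool_pos: [0.5854, 0.3377, 0.1513]
eef_rot: [-0.256, 0.967, 0.0, 0.001]
contact_force: [1.4, 0.5, -0.4]
opening: 1.001
t 3.4 pos [0.5853 0.3375 0.1511] yaw 119.64 F [ 0.3871  0.2518 -0.0725] q7 1.1470280660487937 open 1.0007786404372925
shift cm [ 0.1253  0.1931 10.911 ] turn -0.16147162559795447
[319.2462 221.9276]
[319.8719 260.722 ]
```

View pics/w2.png

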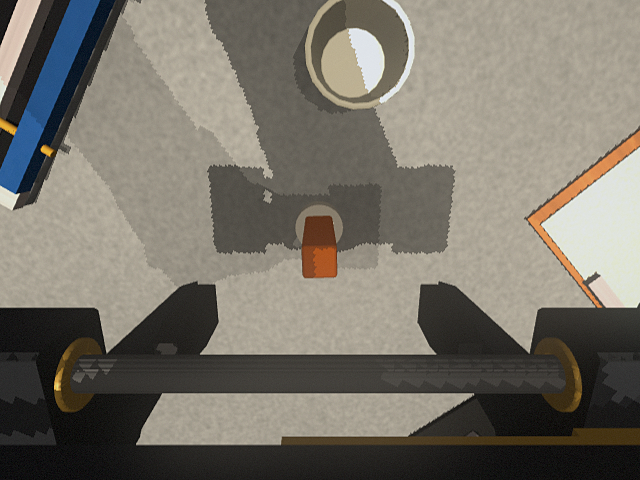

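The push block now sits square between the jaws, with its handle top at (319,262) where predicted. I'll go down and grip.

```bash
python3 -m inch '[[0,[0.1,0.2,3],0],[0,[0.1,0.2,6],0],[0,[0.1,0.2,8.5],0],[0,[0.1,0.2,10],0],[0,[0.1,0.2,10.9],0],[0,[0.1,0.2,10.9],0],[0,[0.1,0.2,10.9],0]]' 50
python3 -c "
from h import *
goto([.5835,.3387,.042],119.8)"
```

```text
clock: 4.1
tool_pos: [0.5838, 0.3386, 0.0418]
eef_rot: [-0.256, 0.967, 0.0, 0.001]
contact_force: [-0.4, -0.7, -0.9]
opening: 1.003
t 4.1 pos [0.5838 0.3386 0.0418] yaw 119.65 F [-0.3516 -0.6865 -0.8835] q7 1.0884931640423425 open 1.002799611616922
shift cm [ 0.0236  0.0232 -0.0224] turn -0.14719247587652262
```

```bash
python3 -m inch '[[0.4,[0,0,0],0],[0.7,[0,0,0],0],[1,[0,0,0],0],[1,[0,0,0],0],[1,[0,0,0],0],[1,[0,0,0],0],[1,[0,0,0],0],[1,[0,0,0],0]]' 50
python3 -c "
from h import *
goto([.5835,.3387,.042],119.8)"
```

```text
clock: 4.9
tool_pos: [0.5831, 0.3381, 0.0407]
eef_rot: [-0.256, 0.967, 0.0, -0.0]
contact_force: [0.1, 1.0, 0.3]
opening: 0.296
t 4.9 pos [0.5831 0.3381 0.0407] yaw 119.67 F [0.0713 1.0485 0.2919] q7 1.0884545318338166 open 0.29611751709659734
shift cm [-0.0624  0.0362 -0.1315] turn -0.13159338837647283
```

```bash
python3 -m inch '[[1,[0,0,0],0],[1,[0,0,0],0],[1,[0,0,0],0],[1,[0,0,0],0]]'
python3 -m inch '[[1,[0,0,-1],0],[1,[0,0,-3],0],[1,[0,0,-6],0],[1,[0,0,-9],0],[1,[0,0,-12],0],[1,[0,0,-15],0],[1,[0,0,-18],0],[1,[0,0,-18],0],[1,[0,0,-18],0],[1,[0,0,-18],0]]'
python3 -c "
from h import *
goto([.46,0.04,.25],0)"
```

```text
clock: 5.3
tool_pos: [0.5831, 0.338, 0.0407]
eef_rot: [-0.256, 0.967, -0.0, -0.0]
contact_force: [-0.9, -0.6, 0.2]
opening: 0.222
clock: 6.3
tool_pos: [0.5823, 0.3372, 0.2192]
eef_rot: [-0.256, 0.967, -0.001, -0.001]
contact_force: [0.3, 0.2, -2.4]
opening: 0.222
t 6.3 pos [0.5823 0.3372 0.2192] yaw 119.68 F [ 0.3169  0.1579 -2.3929] q7 1.1810318461013607 open 0.22221099655062013
shift cm [ 25.3531 -19.7696  -2.9943] turn 119.6788791878656
```

Opening is 19.6 mm and the push block is held. Next I'll go over the carrier to measure it.

```bash
python3 -c "
from h import *
goto([.55,-.02,.30],0)"
```

```text
t 6.3 pos [0.5823 0.3372 0.2192] yaw 119.68 F [ 0.3169  0.1579 -2.3929] q7 1.1810318461013607 open 0.22221099655062013
shift cm [ 20.5198 -29.4415  -8.0037] turn 119.6788791878656
```

```bash
python3 -m inch '[[1,[2,-3,-2],8],[1,[4,-6,-4],16],[1,[6,-9,-6],24],[1,[8,-12,-8],32],[1,[10,-15,-8],40],[1,[12,-18,-8],48],[1,[14,-20,-8],56],[1,[16,-23,-8],64],[1,[18,-26,-8],72],[1,[20.5,-29.4,-8],80],[1,[20.5,-29.4,-8],88],[1,[20.5,-29.4,-8],96],[1,[20.5,-29.4,-8],104],[1,[20.5,-29.4,-8],112],[1,[20.5,-29.4,-8],119.7],[1,[20.5,-29.4,-8],119.7],[1,[20.5,-29.4,-8],119.7],[1,[20.5,-29.4,-8],119.7],[1,[20.5,-29.4,-8],119.7]]'
python3 - <<'E'
from h import *
p=viewer.camera_params("wrist");im=viewer.snapshot("wrist");cv2.imwrite("pics/w3.png",im[:,:,::-1])
goto([.55,-.02,.30],0)
np.savez("w3.npz",K=p["intrinsics"],W=p["world_to_cam"])
for n in ["glass","long_rail","carrier","stop_block"]:
    for d in viewer.outline_of("wrist",n)[:2]: print(n,d["p"],d["bbox"],corners(d["pixels"]).round(1).tolist())
E
```

```text
clock: 8.2
tool_pos: [0.5504, -0.0189, 0.3005]
eef_rot: [0.707, 0.707, -0.0, -0.0]
contact_force: [-0.2, -0.5, -2.2]
opening: 0.223
t 8.25 pos [ 0.5505 -0.019   0.3006] yaw 0.02 F [-0.0319  0.6145 -1.327 ] q7 0.011169777002658116 open 0.22189598749759873
shift cm [-0.104  -0.048   0.0562] turn 0.015851152682898828
glass 0.8 [258.5, 97.4, 132.2, 151.5] [[253.5, 227.0], [292.5, 97.0], [390.8999938964844, 126.5999984741211], [352.0, 256.5]]
glass 0.7 [485.2, 116.0, 122.7, 131.7] [[481.8999938964844, 242.60000610351562], [512.0, 100.5], [610.2000122070312, 121.19999694824219], [580.0999755859375, 263.29998779296875]]
long_rail 0.96 [397.0, 40.4, 49.8, 242.7] [[394.5, 277.8999938964844], [430.70001220703125, 37.5], [448.0, 40.20000076293945], [411.79998779296875, 280.5]]
carrier 0.17 [282.8, 242.8, 74.7, 193.0] [[281.0, 247.0], [354.0, 247.0], [354.0, 353.0], [281.0, 353.0]]
stop_block 0.71 [236.3, 19.4, 198.4, 67.5] [[233.0, 72.4000015258789], [237.6999969482422, 14.899999618530273], [434.70001220703125, 31.0], [430.0, 88.5999984741211]]
```

View pics/w3.png

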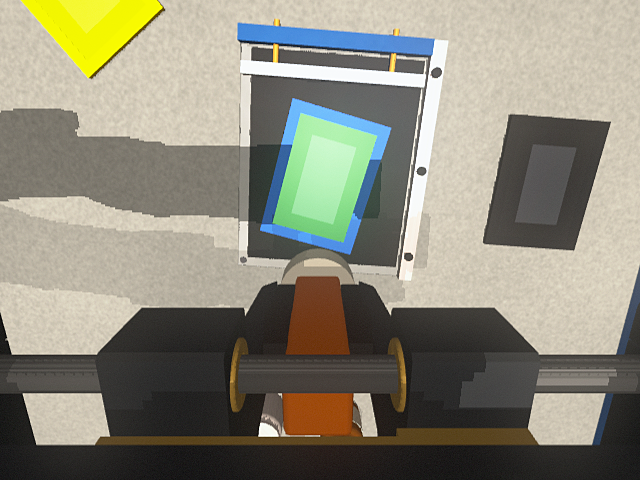

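The carrier is in full view: the bar runs from (240,66) to (425,80), the rail from (440,40) to (405,278), and the glass is the green one at (325,175). I'll zoom in to pick out the edges.

Run:
```python
from h import *
im=cv2.imread("pics/w3.png")
cv2.imwrite("pics/w3a.png",cv2.resize(im[15:140,230:460],None,fx=3.4,fy=3.4,interpolation=cv2.INTER_CUBIC))
cv2.imwrite("pics/w3b.png",cv2.resize(im[130:290,230:460],None,fx=3.4,fy=3.4,interpolation=cv2.INTER_CUBIC))
```

```text
(no output)
```

View pics/w3a.png

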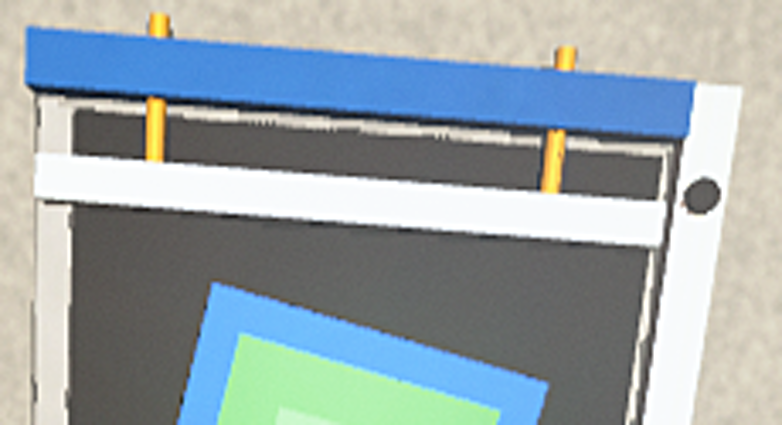

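View pics/w3b.png

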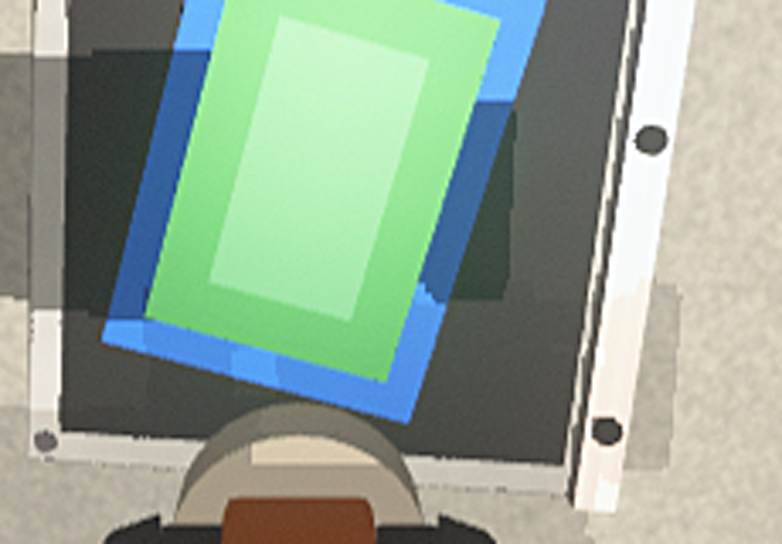

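Run:
```python
from h import *
d=np.load("w3.npz");p={"intrinsics":d["K"],"world_to_cam":d["W"]}
A=lambda x,y:(229.6+x/3.4,14.6+y/3.4); B=lambda x,y:(229.6+x/3.4,129.6+y/3.4)
def L(n,pts,z):
    X=[atz(p,u,z) for u in pts]; print(n,[x[:2].round(4).tolist() for x in X])
    for a,b in zip(X,X[1:]): e=b-a;print("   len",np.linalg.norm(e).round(4),"ang",np.degrees(np.arctan2(e[1],e[0])).round(2))
    return X
L("railouter",[A(742,88),B(617,512)],.022)
L("railinner",[A(690,140),B(648,5),B(577,510)],.022)
L("glass",[A(548,383),A(212,283),B(102,342),B(409,424),A(548,383)],.018)
L("bar",[A(35,202),A(658,247)],.014)
L("blocktop far",[A(27,28),A(693,82)],.026)
L("block near",[A(27,88),A(688,137)],.014)
L("plate left side+bottom",[A(33,290),B(30,460),B(568,496)],.012)
```

```text
railouter [[0.6805, 0.1383], [0.6626, -0.1215]]
   len 0.2603 ang -93.95
railinner [[0.6665, 0.1243], [0.6598, 0.051], [0.6484, -0.1207]]
   len 0.0736 ang -95.19
   len 0.1721 ang -93.8
glass [[0.6289, 0.0549], [0.523, 0.0846], [0.4825, -0.0602], [0.5885, -0.09], [0.6289, 0.0549]]
   len 0.1099 ang 164.34
   len 0.1504 ang -105.64
   len 0.1101 ang -15.65
   len 0.1504 ang 74.44
bar [[0.4688, 0.1082], [0.6615, 0.0954]]
   len 0.1932 ang -3.81
blocktop far [[0.4716, 0.153], [0.6648, 0.139]]
   len 0.1938 ang -4.13
block near [[0.4682, 0.1398], [0.6681, 0.1265]]
   len 0.2003 ang -3.82
plate left side+bottom [[0.4662, 0.0829], [0.4538, -0.1058], [0.6472, -0.1195]]
   len 0.1891 ang -93.77
   len 0.1939 ang -4.07
```

Carrier yaw is −3.95°, with the corner at (0.6645, 0.124). The bar face is about 29 mm out. The glass is askew by −11.7°, with its centre at (−0.100, −0.134) in the corner frame. All measured lengths match the given sizes.

```bash
cat >> h.py <<'E'
C0=np.array([.6645,.1242]);YAW=-3.95
ex=np.array([np.cos(np.radians(YAW)),np.sin(np.radians(YAW))]);ey=np.array([-ex[1],ex[0]])
def c2w(x,y): return C0+x*ex+y*ey
def w2c(X): d=np.asarray(X)[:2]-C0; return np.array([d@ex,d@ey])
def go(x,y,z,yaw=0):
    goto([*c2w(x,y),z],YAW+yaw); print("corner-frame pos mm",w2c(st()[0]["tool_pos"])*1000)
E
python3 -c "
from h import *
go(-.200,-.134,.12)"
```

```text
t 8.45 pos [ 0.5506 -0.019   0.3007] yaw -0.02 F [ 0.6197 -0.0891 -1.3332] q7 0.010678309585691501 open 0.22768795338195727
shift cm [ 2.3209 -9.482  18.0718] turn 3.928170822738963
corner-frame pos mm [-103.8167 -150.678 ]
```

```bash
python3 -m inch '[[1,[0.8,-3,2],2],[1,[1.6,-6,6],3.9],[1,[2.3,-9.5,10],3.9],[1,[2.3,-9.5,14],3.9],[1,[2.3,-9.5,18],3.9],[1,[2.3,-9.5,18],3.9],[1,[2.3,-9.5,18],3.9],[1,[2.3,-9.5,18],3.9],[1,[2.3,-9.5,18],3.9]]'
python3 -c "
from h import *
go(-.200,-.134,.0555)"
```

```text
clock: 9.35
tool_pos: [0.4571, 0.0042, 0.1227]
eef_rot: [0.731, 0.682, 0.002, 0.001]
contact_force: [-0.2, 0.3, -1.5]
opening: 0.221
t 9.35 pos [0.4571 0.0042 0.1227] yaw -3.94 F [-0.2179  0.2624 -1.4953] q7 -0.06568665880077877 open 0.22060929150797157
shift cm [-0.0047 -0.1646  6.7187] turn 0.007364733187444017
corner-frame pos mm [-198.6464 -133.9982]
```

```bash
python3 -m inch '[[1,[0,-0.1,2],0],[1,[0,-0.1,4],0],[1,[0,-0.1,5.5],0],[1,[0,-0.1,6.3],0],[1,[0,-0.1,6.6],0],[1,[0,-0.1,6.6],0],[1,[0,-0.1,6.6],0],[1,[0,-0.1,6.6],0]]'
python3 -c "
from h import *
go(-.200,-.134,.0555)
for n in ('scene',): cv2.imwrite('pics/s4.png',cv2.resize(viewer.snapshot(n)[180:350,210:440,::-1],None,fx=3.4,fy=3.4,interpolation=cv2.INTER_CUBIC))"
```

```text
clock: 10.15
tool_pos: [0.455, 0.0043, 0.0553]
eef_rot: [0.731, 0.682, 0.0, 0.0]
contact_force: [0.4, -0.2, -0.7]
opening: 0.219
t 10.15 pos [0.455  0.0043 0.0553] yaw -3.94 F [ 0.4049 -0.2198 -0.712 ] q7 -0.062081154221639165 open 0.21926167571683625
shift cm [ 0.0076  0.0739 -0.0152] turn 0.014615716760033592
corner-frame pos mm [-200.7393 -134.0764]
```

View pics/s4.png

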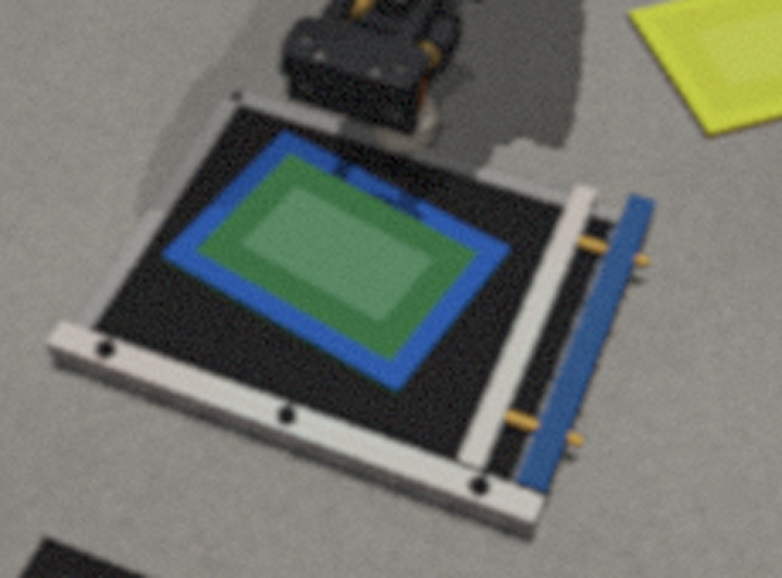

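The foot is at the plate edge, clear of the glass and level with it. Starting the first push.

```bash
python3 -m inch '[[1,[0,0.5,0],0],[1,[0,1,0],0],[1,[0,1.5,0],0],[1,[0,2,0],0],[1,[0,2.2,0],0],[1,[0,2.4,0],0],[1,[0,2.6,0],0],[1,[0,2.8,0],0],[1,[0,3,0],0],[1,[0,3.2,0],0],[1,[0,3.4,0],0],[1,[0,3.6,0],0],[1,[0,3.8,0],0],[1,[0,4,0],0]]'
cat > g.py <<'E'
from h import *
import sys
im=viewer.snapshot("top"); P=viewer.camera_params("top")
def blue(im):
    h=cv2.cvtColor(im,cv2.COLOR_RGB2HSV); m=cv2.inRange(h,(35,60,40),(125,255,255))
    return m
m=blue(im); z=np.zeros_like(m); z[200:290,276:376]=1; m*=z
c=max(cv2.findContours(cv2.morphologyEx(m,cv2.MORPH_CLOSE,np.ones((5,5))),cv2.RETR_EXTERNAL,cv2.CHAIN_APPROX_NONE)[0],key=cv2.contourArea)
hull=cv2.convexHull(c)[:,0]
X=np.array([atz(P,u,.018)[:2] for u in hull]).astype(np.float32)
(cx,cy),(w,hh),a=cv2.minAreaRect(X*1000)
print("glass rect size",round(w,1),round(hh,1),"angle",round(a,1),"centre corner-frame mm",(w2c(np.array([cx,cy])/1000)*1000).round(1))
b=cv2.boxPoints(((cx,cy),(w,hh),a))/1000; print((np.array([w2c(q) for q in b])*1000).round(1).tolist())
cv2.imwrite(sys.argv[1],cv2.resize(im[180:310,230:400,::-1],None,fx=4.5,fy=4.5,interpolation=cv2.INTER_CUBIC))
go(-.128,-.134,.0555)
E
python3 g.py pics/t5.png
```

```text
clock: 11.6
tool_pos: [0.4947, 0.0015, 0.0547]
eef_rot: [0.731, 0.682, 0.0, -0.0]
contact_force: [-1.8, -0.6, -0.9]
opening: 0.223
glass rect size 153.3 94.5 angle 74.2 centre corner-frame mm [ -79.5 -134.7]
[[-141.5, -200.1], [-48.9, -219.5], [-17.5, -69.4], [-110.0, -50.0]]
t 11.65 pos [0.4952 0.0015 0.0547] yaw -3.93 F [-1.0601  0.0951 -1.4135] q7 -0.05597457038726148 open 0.22619235845773797
shift cm [ 0.0045  3.2422 -0.0761] turn 0.01688865069340295
corner-frame pos mm [-160.4217 -134.0549]
```

View pics/t5.png

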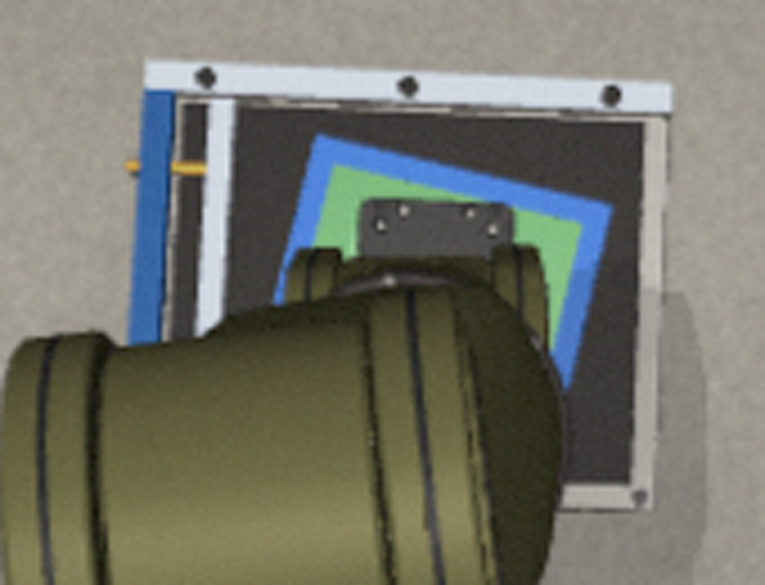

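The glass slides freely under 1–2 N, with its corner now at x≈−17 mm and its angle unchanged. I'll continue.

```bash
python3 -m inch '[[1,[0,0.2,0],0],[1,[0,0.4,0],0],[1,[0,0.6,0],0],[1,[0,0.8,0],0],[1,[0,1,0],0],[1,[0,1.2,0],0],[1,[0,1.4,0],0],[1,[0,1.6,0],0]]'
python3 -m inch '[[1,[0,0.1,0],0],[1,[0,0.2,0],0],[1,[0,0.3,0],0],[1,[0,0.4,0],0],[1,[0,0.5,0],0]]'
python3 -m inch '[[1,[0,0.1,0],0],[1,[0,0.2,0],0],[1,[0,0.3,0],0],[1,[0,0.4,0],0]]'
python3 g.py pics/t6.png
```

```text
clock: 12.45
tool_pos: [0.5106, 0.0004, 0.0547]
eef_rot: [0.731, 0.682, -0.0, -0.0]
contact_force: [-1.0, -0.4, -1.2]
opening: 0.224
clock: 12.95
tool_pos: [0.5144, 0.0, 0.0546]
eef_rot: [0.731, 0.682, -0.001, -0.001]
contact_force: [-3.9, -0.2, -0.1]
opening: 0.221
clock: 13.35
tool_pos: [0.5195, -0.0004, 0.0546]
eef_rot: [0.731, 0.682, -0.0, 0.0]
contact_force: [-1.5, 0.0, -1.6]
opening: 0.223
glass rect size 154.8 108.0 angle 78.1 centre corner-frame mm [ -61.3 -133.3]
[[-125.5, -202.5], [-18.5, -217.4], [2.9, -64.1], [-104.1, -49.2]]
t 13.4 pos [ 0.5198 -0.0004  0.0547] yaw -3.94 F [-2.3172 -0.0332 -2.4153] q7 -0.05308907248737964 open 0.22251103583431067
shift cm [ 0.0239  0.7767 -0.0842] turn 0.007144922898106643
corner-frame pos mm [-135.767  -134.2402]
```

View pics/t6.png

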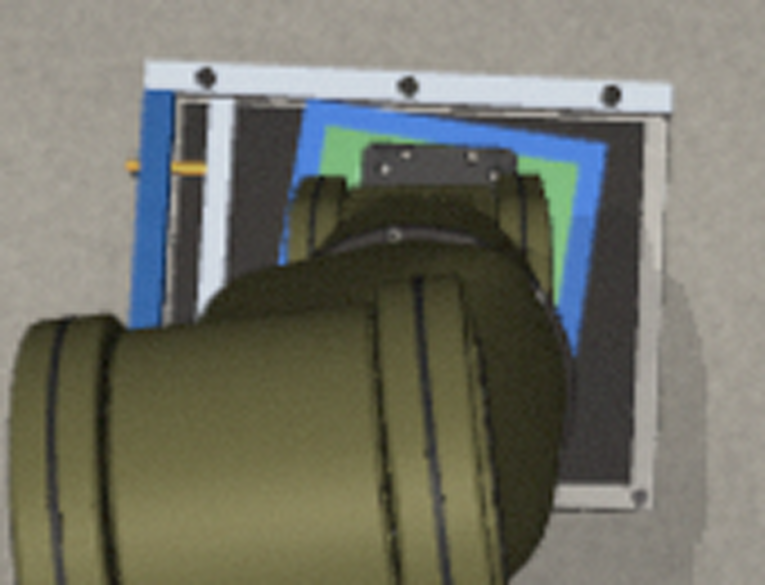

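The glass's corner has met the rail and it is turning flat. I'll carry on slowly.

```bash
python3 -m inch '[[1,[0,0.1,0],0],[1,[0,0.2,0],0],[1,[0,0.3,0],0],[1,[0,0.4,0],0],[1,[0,0.5,0],0]]'
python3 -m inch '[[1,[0,0.06,0],0],[1,[0,0.12,0],0],[1,[0,0.18,0],0]]'
python3 -m inch '[[1,[0,0.05,0],0],[1,[0,0.1,0],0]]'
python3 g.py pics/t7.png
```

```text
clock: 13.9
tool_pos: [0.5247, -0.0006, 0.0547]
eef_rot: [0.731, 0.682, 0.0, 0.0]
contact_force: [-4.3, -1.4, -0.9]
opening: 0.218
clock: 14.2
tool_pos: [0.526, -0.0008, 0.0547]
eef_rot: [0.731, 0.682, -0.0, -0.0]
contact_force: [-3.6, -1.4, -1.2]
opening: 0.223
clock: 14.4
tool_pos: [0.5277, -0.0006, 0.0547]
eef_rot: [0.731, 0.682, 0.0, 0.0]
contact_force: [-3.4, -0.8, -1.1]
opening: 0.22
glass rect size 153.2 111.4 angle 85.6 centre corner-frame mm [ -58.  -131.3]
[[-114.3, -207.5], [-2.9, -208.3], [-1.8, -55.1], [-113.2, -54.3]]
t 14.45 pos [ 0.5276 -0.0006  0.0547] yaw -3.93 F [-3.6956 -1.2947 -0.9743] q7 -0.05238420181222199 open 0.2225361237702029
shift cm [-0.0034 -0.005  -0.0787] turn 0.018518229582895174
corner-frame pos mm [-127.9492 -133.9657]
```

View pics/t7.png

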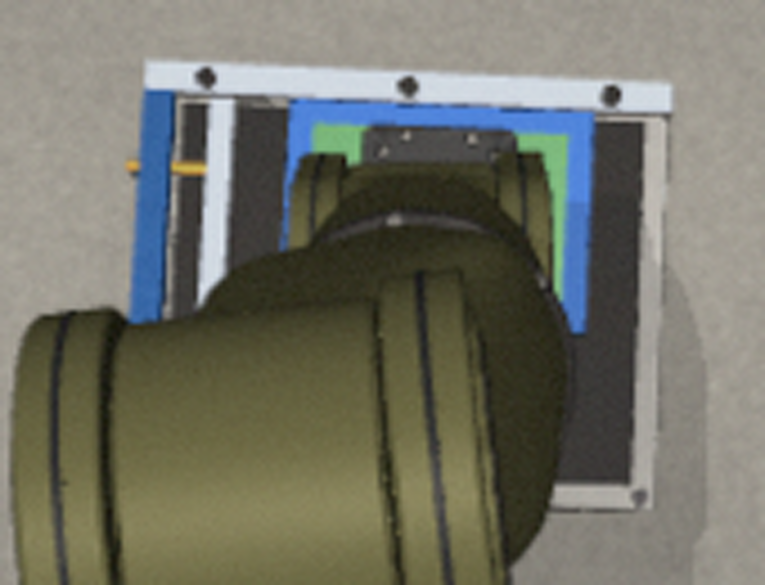

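```bash
python3 -m inch '[[1,[0,0.05,0],0],[1,[0,0.1,0],0]]'
python3 -m inch '[[1,[0,0.03,0],0],[1,[0,0.05,0],0]]'; python3 -m inch '[[1,[0,0.02,0],0],[1,[0,0.04,0],0],[1,[0,0.04,0],0]]'
```

```text
clock: 14.65
tool_pos: [0.5278, -0.0007, 0.0547]
eef_rot: [0.731, 0.682, -0.0, -0.0]
contact_force: [-4.6, -0.7, 0.2]
opening: 0.224
clock: 14.85
tool_pos: [0.5279, -0.0007, 0.0547]
eef_rot: [0.731, 0.682, -0.001, -0.001]
contact_force: [-4.9, 0.6, 1.0]
opening: 0.221
clock: 15.15
tool_pos: [0.5279, -0.0007, 0.0547]
eef_rot: [0.731, 0.682, -0.001, -0.001]
contact_force: [-5.9, -0.3, 0.7]
opening: 0.223
```

```bash
python3 -m inch '[[1,[0,0.04,0],0],[1,[0,0.08,0],0],[1,[0,0.12,0],0],[1,[0,0.12,0],0]]'; python3 g.py pics/t8.png; python3 -c "
from h import *
F=np.mean([st()[0]['contact_force'] for _ in range(5)],0);print(F)"
```

```text
clock: 15.55
tool_pos: [0.5281, -0.0007, 0.0546]
eef_rot: [0.731, 0.683, -0.002, -0.002]
contact_force: [-5.5, -0.3, 1.8]
opening: 0.224
glass rect size 153.2 111.6 angle 85.8 centre corner-frame mm [ -58.1 -131.3]
[[-114.3, -207.7], [-2.7, -208.2], [-1.9, -55.0], [-113.5, -54.5]]
t 15.6 pos [ 0.5281 -0.0007  0.0546] yaw -3.92 F [-7.0142 -0.3107  3.1589] q7 -0.052041749269481304 open 0.21998097150234355
shift cm [ 0.0035 -0.052  -0.0928] turn 0.03383556365093909
corner-frame pos mm [-127.4843 -134.0346]
[-7.0142 -0.3107  3.1589]
```

View pics/t8.png

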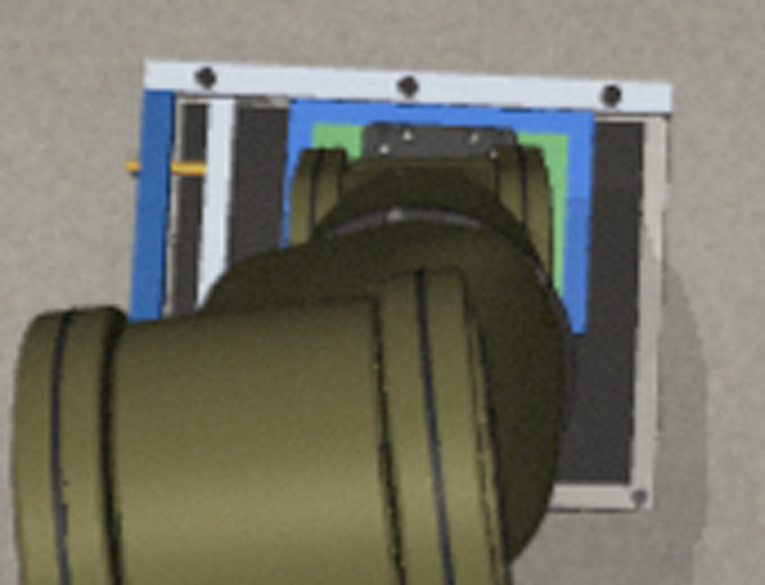

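The glass lies flat on the rail and the foot is pressing at about 6–7 N. I'll back off, lift, go round to the short side and turn the jaws along y.

```bash
python3 -m inch '[[1,[0,-0.3,0],0],[1,[0,-1,0],0],[1,[0,-2.5,0],0],[1,[0,-3.5,-2],0],[1,[0,-3.5,-5],0],[1,[0,-3.5,-7],0],[1,[0,-3.5,-7],0],[1,[0,-3.5,-7],0]]'
python3 g.py pics/t9.png; python3 -c "
from h import *
go(-.060,-.240,.125,90)"
```

```text
clock: 16.4
tool_pos: [0.4967, 0.0019, 0.1249]
eef_rot: [0.731, 0.683, 0.001, 0.001]
contact_force: [-0.1, 0.1, -1.6]
opening: 0.222
glass rect size 153.3 111.6 angle 85.8 centre corner-frame mm [ -58.1 -131.4]
[[-114.3, -207.7], [-2.7, -208.3], [-1.9, -55.0], [-113.5, -54.5]]
t 16.45 pos [0.4959 0.0018 0.1243] yaw -3.91 F [-0.2597  0.6304 -1.9179] q7 -0.059894310250157255 open 0.22425138099622371
shift cm [-0.0329  3.1647  6.8829] turn 0.04250264192697273
corner-frame pos mm [-159.7337 -133.7273]
t 16.45 pos [0.4959 0.0018 0.1243] yaw -3.91 F [-0.2597  0.6304 -1.9179] q7 -0.059894310250157255 open 0.22425138099622371
shift cm [-10.6346   9.9656  -0.0637] turn -89.95749735807306
corner-frame pos mm [-159.7337 -133.7273]
```

View pics/t9.png

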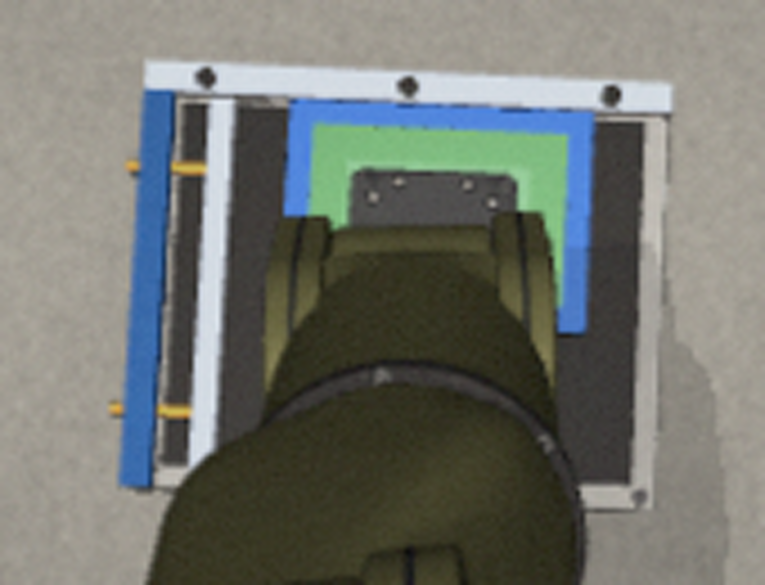

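The glass stayed flat on the rail, spanning y −55 to −208 mm.

```bash
python3 -m inch '[[1,[-2,2,0],-8],[1,[-4,4,0],-16],[1,[-6,6,0],-24],[1,[-8,8,0],-32],[1,[-10,9.5,0],-40],[1,[-10.6,10,0],-48],[1,[-10.6,10,0],-56],[1,[-10.6,10,0],-64],[1,[-10.6,10,0],-72],[1,[-10.6,10,0],-80],[1,[-10.6,10,0],-87],[1,[-10.6,10,0],-90],[1,[-10.6,10,0],-90],[1,[-10.6,10,0],-90],[1,[-10.6,10,0],-90]]'
python3 -c "
from h import *
go(-.060,-.240,.0557,90)"
```

```text
clock: 17.95
tool_pos: [0.5877, -0.111, 0.1241]
eef_rot: [0.035, 0.999, 0.0, -0.0]
contact_force: [-0.7, 0.4, -1.2]
opening: 0.227
t 17.95 pos [ 0.5877 -0.111   0.1241] yaw 86.02 F [-0.7199  0.4402 -1.1886] q7 1.153892031137899 open 0.22682816767989425
shift cm [-0.0451 -0.008   6.838 ] turn -0.033679708637890826
corner-frame pos mm [ -60.4037 -239.9447]
```

```bash
python3 -m inch '[[1,[0,0,2],0],[1,[0,0,4],0],[1,[0,0,5.5],0],[1,[0,0,6.4],0],[1,[0,0,6.8],0],[1,[0,0,6.8],0],[1,[0,0,6.8],0],[1,[0,0,6.8],0]]'
python3 g.py pics/t10.png
python3 -c "
from h import *
go(-.060,-.240,.0557,90)"
```

```text
clock: 18.75
tool_pos: [0.5885, -0.1112, 0.0574]
eef_rot: [0.034, 0.999, 0.0, 0.001]
contact_force: [0.6, -0.8, -1.5]
opening: 0.221
glass rect size 152.2 111.8 angle 85.8 centre corner-frame mm [ -58.1 -130.9]
[[-114.3, -206.8], [-2.5, -207.2], [-1.9, -55.0], [-113.7, -54.6]]
t 18.8 pos [ 0.5884 -0.1112  0.0574] yaw 86.06 F [ 0.188   0.0218 -0.8237] q7 1.102500704785389 open 0.22025804102483937
shift cm [ 6.8271 10.6094  0.181 ] turn 90.00525644610627
corner-frame pos mm [ -59.7217 -240.0882]
t 18.8 pos [ 0.5884 -0.1112  0.0574] yaw 86.06 F [ 0.188   0.0218 -0.8237] q7 1.102500704785389 open 0.22025804102483937
shift cm [0.0281 0.0088 0.1691] turn 0.005256446106272961
corner-frame pos mm [ -59.7217 -240.0882]
```

View pics/t10.png

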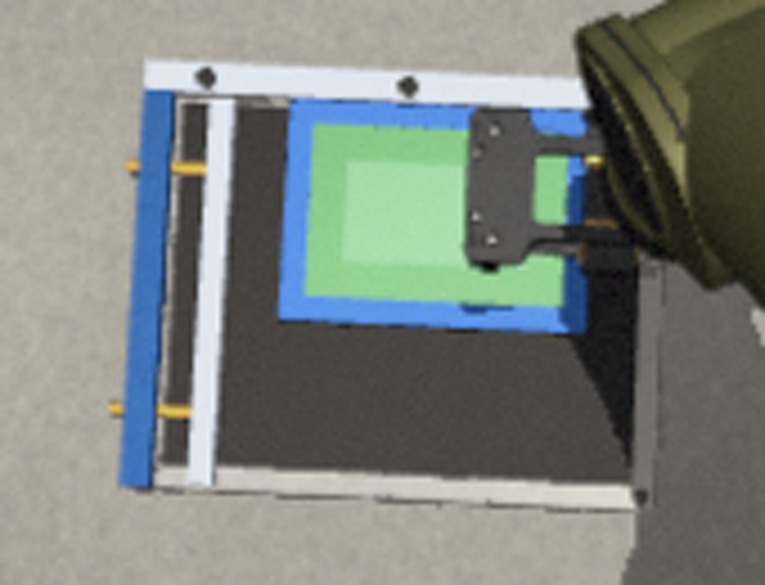

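```bash
python3 -m inch '[[1,[0,0,0.15],0],[1,[0,0,0.25],0],[1,[0,0.4,0.25],0],[1,[0,0.8,0.25],0],[1,[0,1,0.25],0],[1,[0,1.2,0.25],0],[1,[0,1.4,0.25],0],[1,[0,1.6,0.25],0],[1,[0,1.8,0.25],0],[1,[0,2,0.25],0],[1,[0,2.2,0.25],0],[1,[0,2.4,0.25],0]]'
python3 g.py pics/t11.png
python3 -c "
from h import *
go(-.060,-.200,.055,90)"
```

```text
clock: 20.0
tool_pos: [0.5895, -0.0872, 0.0542]
eef_rot: [0.034, 0.999, -0.0, -0.0]
contact_force: [0.4, -1.2, -0.8]
opening: 0.221
glass rect size 152.4 111.7 angle 85.8 centre corner-frame mm [ -58.1 -122.1]
[[-114.3, -198.1], [-2.7, -198.6], [-1.9, -46.2], [-113.6, -45.7]]
t 20.05 pos [ 0.5896 -0.0866  0.0542] yaw 86.09 F [-1.4192 -0.1644 -1.3026] q7 1.064047887828259 open 0.22571909459241524
shift cm [ 6.7715  8.1462 -0.1251] turn 90.04145547499677
corner-frame pos mm [ -60.2258 -215.4123]
t 20.05 pos [ 0.5896 -0.0866  0.0542] yaw 86.09 F [-1.4192 -0.1644 -1.3026] q7 1.064047887828259 open 0.22571909459241524
shift cm [-0.0237  1.5413 -0.0779] turn 0.041455474996780595
corner-frame pos mm [ -60.2258 -215.4123]
```

View pics/t11.png

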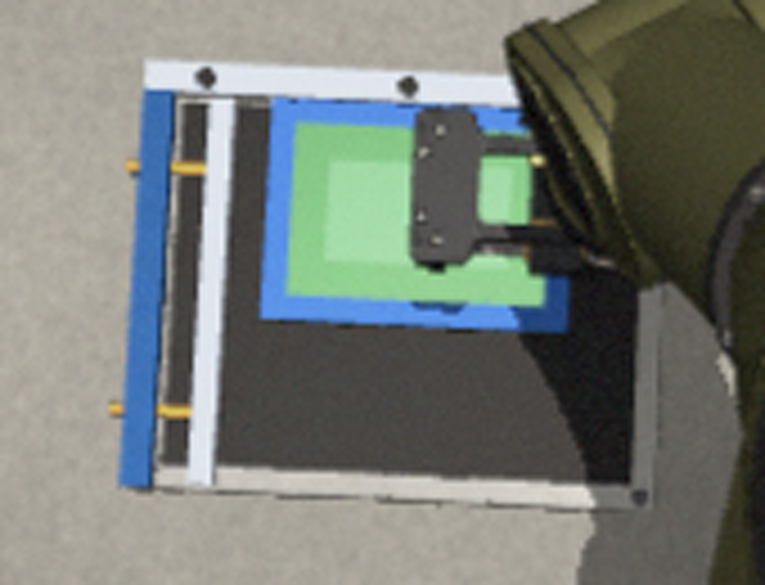

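The glass is sliding along the rail and staying flush, with about 16 mm left to the bar.

```bash
python3 -m inch '[[1,[0,0.2,0],0],[1,[0,0.4,0],0],[1,[0,0.6,0],0],[1,[0,0.8,0],0],[1,[0,1,0],0],[1,[0,1.2,0],0]]'
python3 -m inch '[[1,[0,0.1,0],0],[1,[0,0.2,0],0],[1,[0,0.3,0],0]]'
python3 g.py pics/t12.png
```

```text
clock: 20.65
tool_pos: [0.5904, -0.075, 0.0542]
eef_rot: [0.034, 0.999, 0.0, -0.0]
contact_force: [-0.0, -1.2, -1.5]
opening: 0.223
clock: 20.95
tool_pos: [0.5906, -0.0723, 0.0542]
eef_rot: [0.034, 0.999, -0.0, 0.0]
contact_force: [-0.2, -1.3, -1.2]
opening: 0.218
glass rect size 153.0 111.7 angle 85.8 centre corner-frame mm [ -58.1 -107.6]
[[-114.3, -183.9], [-2.6, -184.4], [-1.9, -31.4], [-113.5, -30.8]]
t 21.0 pos [ 0.5906 -0.072   0.0542] yaw 86.08 F [-0.7774 -0.3131 -2.9674] q7 1.0422004635055087 open 0.2229870276341247
shift cm [ 6.7751  6.6846 -0.128 ] turn 90.0255104038692
corner-frame pos mm [ -60.2192 -200.8159]
```

View pics/t12.png

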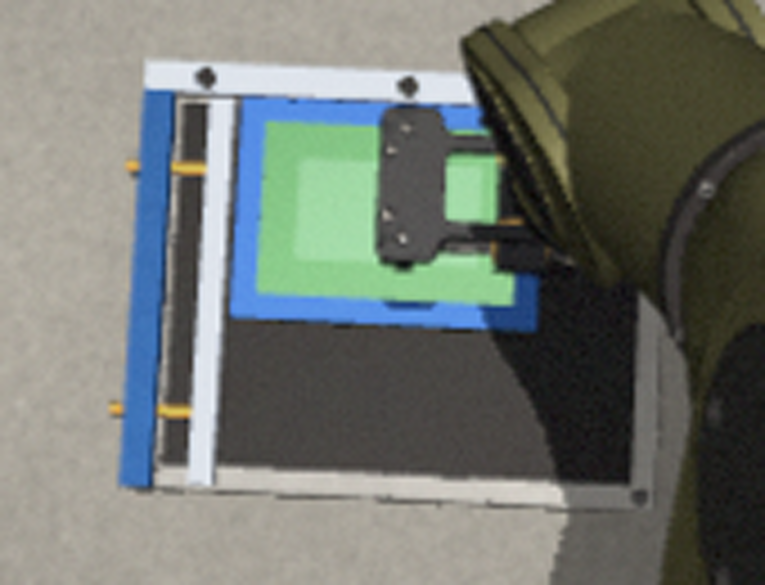

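A couple of millimetres left. I'll go in fine steps, watching the force.

```bash
python3 -m inch '[[1,[0,0.1,0],0],[1,[0,0.2,0],0]]'
python3 -m inch '[[1,[0,0.05,0],0],[1,[0,0.1,0],0]]'
python3 -m inch '[[1,[0,0.05,0],0],[1,[0,0.1,0],0]]'
python3 -m inch '[[1,[0,0.05,0],0],[1,[0,0.1,0],0]]'
python3 -c "
from h import *
go(-.060,-.200,.055,90)"
```

```text
clock: 21.2
tool_pos: [0.5907, -0.0703, 0.0542]
eef_rot: [0.034, 0.999, -0.0, -0.0]
contact_force: [-0.4, -0.4, -1.4]
opening: 0.223
clock: 21.4
tool_pos: [0.5908, -0.0692, 0.0542]
eef_rot: [0.034, 0.999, 0.0, 0.0]
contact_force: [-0.0, -1.2, -1.4]
opening: 0.225
clock: 21.6
tool_pos: [0.5908, -0.0686, 0.0542]
eef_rot: [0.034, 0.999, -0.0, -0.0]
contact_force: [0.9, -2.7, -2.0]
opening: 0.221
clock: 21.8
tool_pos: [0.5908, -0.0685, 0.0542]
eef_rot: [0.035, 0.999, -0.001, -0.0]
contact_force: [0.3, -4.4, -1.1]
opening: 0.224
t 21.8 pos [ 0.5908 -0.0685  0.0542] yaw 86.02 F [ 0.3296 -4.351  -1.1184] q7 1.0350085157811026 open 0.22441930255671208
shift cm [-0.0278 -0.2678 -0.0805] turn -0.033854831632254445
corner-frame pos mm [ -60.2769 -197.3232]
```

```bash
python3 -m inch '[[1,[0,0.05,0],0],[1,[0,0.1,0],0],[1,[0,0.15,0],0],[1,[0,0.15,0],0]]'
python3 -m inch '[[1,[0,0.05,0],0],[1,[0,0.1,0],0],[1,[0,0.1,0],0],[1,[0,0.1,0],0]]'
python3 g.py pics/t13.png
```

```text
clock: 22.2
tool_pos: [0.5908, -0.0683, 0.0542]
eef_rot: [0.035, 0.999, -0.002, -0.0]
contact_force: [0.4, -6.9, -0.4]
opening: 0.223
clock: 22.6
tool_pos: [0.5908, -0.0682, 0.0543]
eef_rot: [0.035, 0.999, -0.002, -0.0]
contact_force: [0.2, -8.4, -0.6]
opening: 0.225
glass rect size 152.6 111.8 angle 85.8 centre corner-frame mm [ -58.1 -104.4]
[[-114.2, -180.4], [-2.4, -180.9], [-1.9, -28.3], [-113.7, -27.9]]
t 22.65 pos [ 0.5908 -0.0682  0.0542] yaw 85.93 F [-0.7331 -8.6255  0.2031] q7 1.0314774834188698 open 0.22410898156291045
shift cm [ 6.7886  6.2911 -0.1504] turn 89.87831218885461
corner-frame pos mm [ -60.2487 -197.0611]
```

View pics/t13.png

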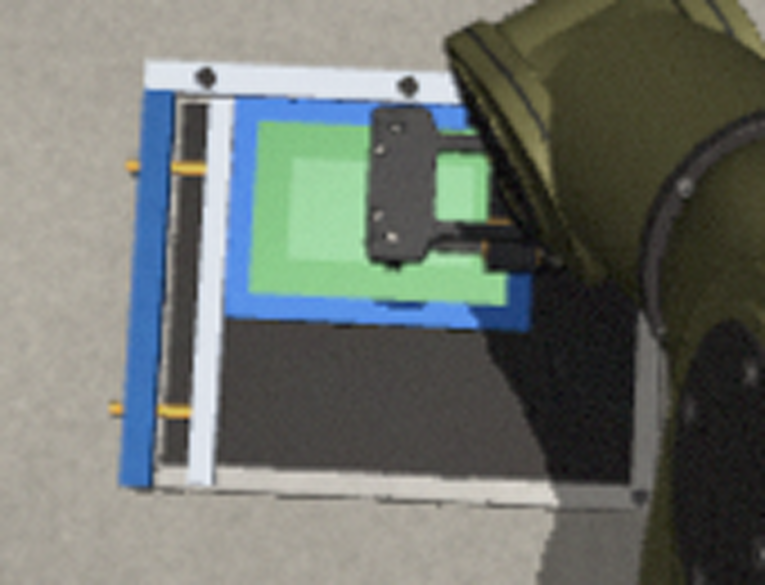

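Seated at about 8.5 N against the bar and flush on the rail. I'll back off, lift and check from the wrist camera.

```bash
python3 -m inch '[[1,[0,-0.3,0],0],[1,[0,-1,0],0],[1,[0,-2,0],0],[1,[0,-2.5,-1],0],[1,[0,-2.5,-4],0],[1,[0,-2.5,-8],0],[1,[0,-2.5,-12],0],[1,[0,-2.5,-15],0],[1,[0,-2.5,-15],0],[1,[0,-2.5,-15],0]]'
python3 - <<'E'
from h import *
p=viewer.camera_params("wrist");im=viewer.snapshot("wrist");cv2.imwrite("pics/w14.png",im[:,:,::-1])
np.savez("w14.npz",K=p["intrinsics"],W=p["world_to_cam"])
go(-.06,-.1,.2,90)
E
```

```text
clock: 23.65
tool_pos: [0.5893, -0.0899, 0.2048]
eef_rot: [0.034, 0.999, 0.0, 0.001]
contact_force: [0.1, -0.6, -1.9]
opening: 0.225
t 23.7 pos [ 0.5885 -0.0899  0.2037] yaw 86.06 F [-0.6163 -0.6255 -2.1983] q7 1.1821642174766442 open 0.21873385708097137
shift cm [-0.1093 11.8855  0.3655] turn 0.013099952981235674
corner-frame pos mm [ -61.0607 -218.8548]
```

View pics/w14.png

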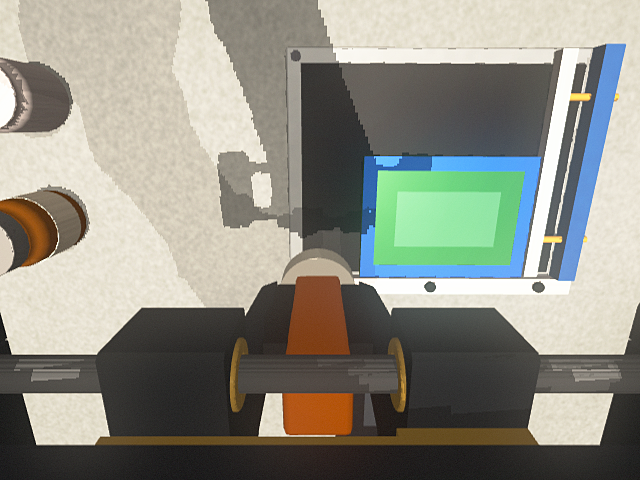

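```bash
python3 -c "
import cv2
im=cv2.imread('pics/w14.png');cv2.imwrite('pics/w14z.png',cv2.resize(im[245:300,350:580],None,fx=3.4,fy=6,interpolation=cv2.INTER_NEAREST))"
```

```text
(no output)
```

View pics/w14z.png

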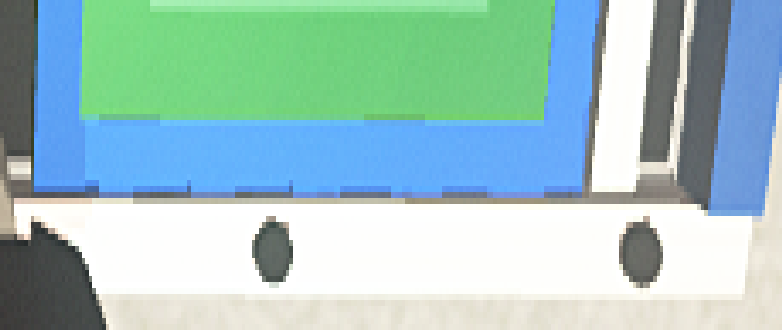

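The glass edge is parallel to the rail and bar in this view: the strip along the rail is a uniform 1 px or so, and there is no gap at the bar. Next I'll stand the push block on the clear bench at (0.64, −0.21).

```bash
python3 -c "
from h import *
goto([.64,-.21,.12],86)"
```

```text
t 23.7 pos [ 0.5885 -0.0899  0.2037] yaw 86.06 F [-0.6163 -0.6255 -2.1983] q7 1.1821642174766442 open 0.21873385708097137
shift cm [ -5.9736 -11.6253   8.3569] turn 0.06309995298124704
```

```bash
python3 -m inch '[[1,[-2,-4,0],0],[1,[-4,-8,0],0],[1,[-6,-11.6,2],0],[1,[-6,-11.6,5],0],[1,[-6,-11.6,8.4],0],[1,[-6,-11.6,8.4],0],[1,[-6,-11.6,8.4],0],[1,[-6,-11.6,8.4],0],[1,[-6,-11.6,8.4],0]]'
python3 - <<'E'
from h import *
p=viewer.camera_params("wrist");im=viewer.snapshot("wrist");cv2.imwrite("pics/w15.png",im[:,:,::-1])
goto([.64,-.21,.0425],86)
E
```

```text
clock: 24.6
tool_pos: [0.6424, -0.2094, 0.122]
eef_rot: [0.034, 0.999, -0.0, 0.001]
contact_force: [-0.2, 0.1, -1.6]
opening: 0.223
t 24.65 pos [ 0.6423 -0.2095  0.1219] yaw 86.08 F [ 0.0211 -0.1608 -1.1339] q7 1.3566997367210982 open 0.22009385767240452
shift cm [ 0.2441 -0.0605  7.9437] turn 0.07833534524854713
```

View pics/w15.png

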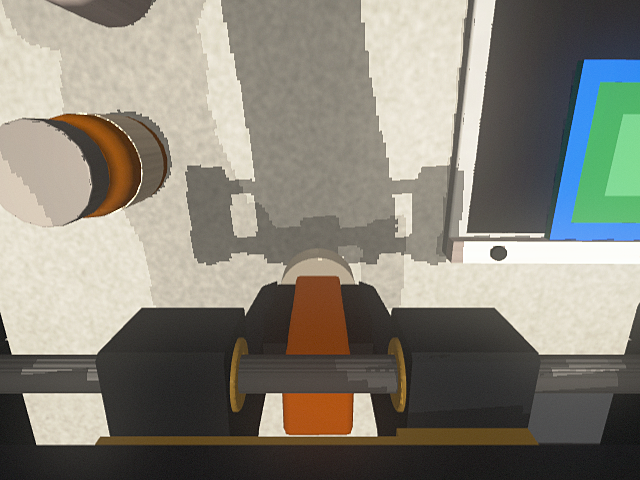

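The bench below is clear, with the jar well to the left at (70,165). Going down.

```bash
python3 -m inch '[[1,[0,0,3],0],[1,[0,0,5.5],0],[1,[0,0,7],0],[1,[0,0,7.6],0],[1,[0,0,7.7],0],[1,[0,0,7.7],0],[1,[0,0,7.7],0],[1,[0,0,7.7],0]]'
python3 -m inch '[[1,[0,0,0.05],0],[1,[0,0,0.1],0],[1,[0,0,0.1],0]]'
python3 -m inch '[[1,[0,0,0.05],0],[1,[0,0,0.1],0],[1,[0,0,0.1],0]]'
```

```text
clock: 25.45
tool_pos: [0.6419, -0.2097, 0.0442]
eef_rot: [0.034, 0.999, -0.0, 0.001]
contact_force: [0.4, -1.0, -2.0]
opening: 0.221
clock: 25.75
tool_pos: [0.6412, -0.2095, 0.0422]
eef_rot: [0.034, 0.999, 0.0, -0.0]
contact_force: [-0.3, -0.0, -2.6]
opening: 0.227
clock: 26.05
tool_pos: [0.6412, -0.2095, 0.0411]
eef_rot: [0.034, 0.999, 0.0, -0.0]
contact_force: [-1.1, 0.7, -1.7]
opening: 0.223
```

```bash
python3 -m inch '[[1,[0,0,0.03],0],[1,[0,0,0.06],0],[1,[0,0,0.06],0]]'
python3 -m inch '[[1,[0,0,0.03],0],[1,[0,0,0.06],0],[1,[0,0,0.06],0]]'
```

```text
clock: 26.35
tool_pos: [0.6413, -0.2095, 0.0406]
eef_rot: [0.034, 0.999, 0.0, 0.0]
contact_force: [-0.2, 0.4, 0.1]
opening: 0.22
clock: 26.65
tool_pos: [0.6413, -0.2095, 0.0406]
eef_rot: [0.034, 0.999, -0.0, 0.0]
contact_force: [-2.5, -0.1, 5.4]
opening: 0.222
```

It's standing on the bench (contact at z = 0.0406, the same as at the grasp). I'll ease off, release and lift.

```bash
python3 -m inch '[[1,[0,0,-0.05],0],[1,[0,0,-0.05],0],[0.6,[0,0,-0.05],0],[0.3,[0,0,-0.05],0],[0,[0,0,-0.05],0],[0,[0,0,-0.05],0],[0,[0,0,-0.05],0],[0,[0,0,-0.05],0],[0,[0,0,-0.05],0],[0,[0,0,-0.05],0],[0,[0,0,-0.05],0],[0,[0,0,-0.05],0]]'
python3 -c "
from h import *
cv2.imwrite('pics/s16.png',viewer.snapshot('scene')[:,:,::-1])"
```

```text
clock: 27.85
tool_pos: [0.6413, -0.2095, 0.0405]
eef_rot: [0.034, 0.999, 0.0, 0.0]
contact_force: [-0.5, -0.7, 0.7]
opening: 1.001
```

View pics/s16.png

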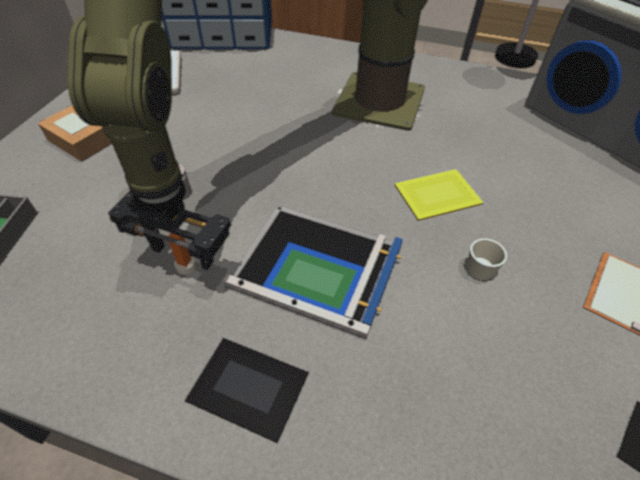

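```bash
python3 -m inch '[[0,[0,0,-1],0],[0,[0,0,-3],0],[0,[0,0,-6],0],[0,[0,0,-10],0],[0,[0,0,-15],0],[0,[0,0,-20],0],[0,[0,0,-20],0],[0,[0,0,-20],0],[0,[0,0,-20],0],[0,[0,0,-20],0],[0,[0,0,-20],0]]'
python3 -c "
from h import *
goto([.55,-.12,.24])
p=viewer.camera_params('wrist');im=viewer.snapshot('wrist');cv2.imwrite('pics/w17.png',im[:,:,::-1]);np.savez('w17.npz',K=p['intrinsics'],W=p['world_to_cam'])
for z in (0,.088):print(proj(p,[.641,-.2095,z]))
cv2.imwrite('pics/s17.png',viewer.snapshot('scene')[:,:,::-1])"
```

```text
clock: 29.0
tool_pos: [0.6405, -0.2094, 0.239]
eef_rot: [0.034, 0.999, 0.0, -0.001]
contact_force: [-0.5, -0.6, 0.5]
opening: 1.0
t 29.0 pos [ 0.6405 -0.2094  0.239 ] yaw 86.08 F [-0.4662 -0.583   0.5296] q7 1.4236876794971896 open 1.0004541154059778
shift cm [ 9.6454  8.3041 -0.0722] turn None
[317.0505 203.5066]
[316.8912 225.2508]
```

View pics/w17.png

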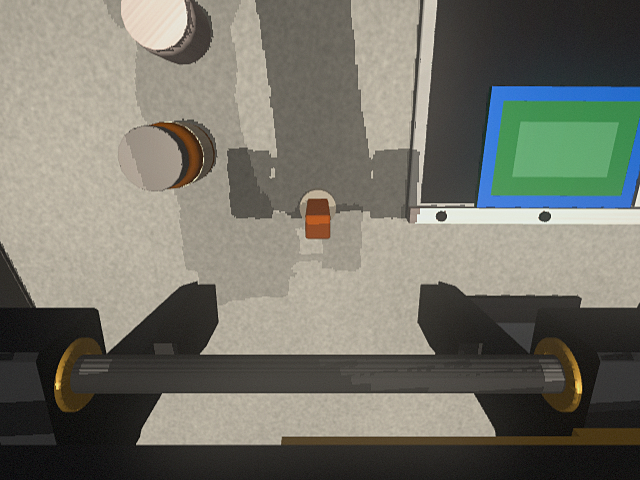

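View pics/s17.png

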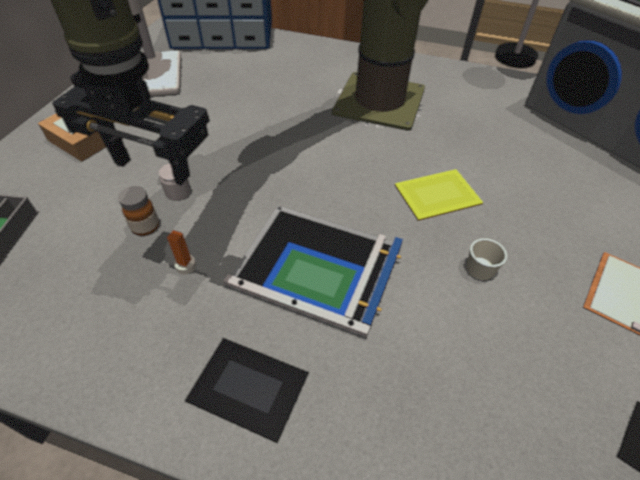

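The push block stands upright where I left it, and the jar, tin and dish haven't visibly moved. I have plenty of time, so I'll take one close view from straight above the rail to check the glass-to-rail gap.

```bash
python3 -c "
from h import *
goto([.73,.01,.18])"
```

```text
t 29.1 pos [ 0.6409 -0.2094  0.2395] yaw 86.08 F [-0.1934  0.3789 -0.1962] q7 1.423719532921142 open 1.0019341271346938
shift cm [-7.4031 22.4978  5.9433] turn None
```

```bash
python3 -m inch '[[0,[-1.5,4,0],0],[0,[-3,8,0],0],[0,[-4.5,12,0],0],[0,[-6,17,1],0],[0,[-7.4,22.5,3],0],[0,[-7.4,22.5,6],0],[0,[-7.4,22.5,6],0],[0,[-7.4,22.5,6],0],[0,[-7.4,22.5,6],0],[0,[-7.4,22.5,6],0]]'
python3 -c "
from h import *
p=viewer.camera_params('wrist');im=viewer.snapshot('wrist');cv2.imwrite('pics/w18.png',im[:,:,::-1]);np.savez('w18.npz',K=p['intrinsics'],W=p['world_to_cam'])
W=p['world_to_cam'];print(w2c(-W[:3,:3].T@W[:3,3]))
cv2.imwrite('pics/w18z.png',cv2.resize(im[100:170,160:500,::-1],None,fx=2.3,fy=8,interpolation=cv2.INTER_NEAREST))"
```

```text
clock: 30.1
tool_pos: [0.7314, 0.0075, 0.1824]
eef_rot: [0.036, 0.999, -0.0, 0.001]
contact_force: [0.4, -0.6, -0.4]
opening: 0.999
[ 0.0005 -0.1109]
```

View pics/w18.png

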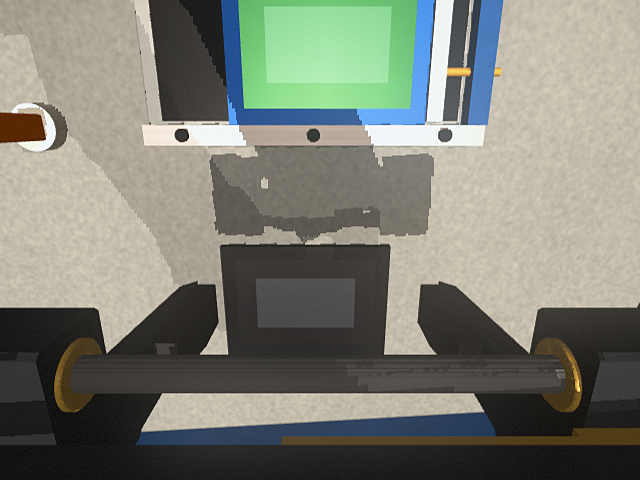

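View pics/w18z.png

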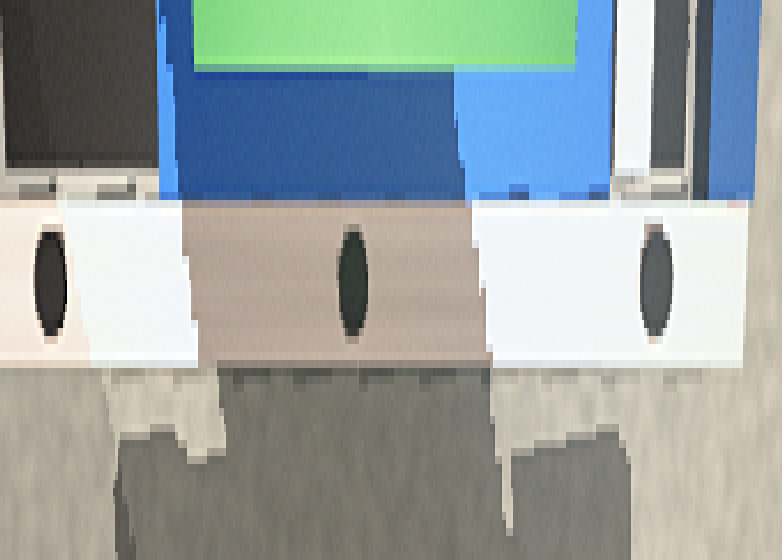

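Seen from straight above the rail face, the glass meets the rail with no gap at either end and also meets the bar. Handing in.

```bash
python3 -c "
from h import *
print(r.get_state()['clock'], r.finish_job())"
```

```text
the job is handed in; nothing more can be done
30.15 None
```

The job was handed in at 30.15 s, with the glass seated in the square corner and the push block standing upright on the bench. No verdict came back.

**What I did:** I picked up the push block and pushed the glass flat against the long rail, pressing at about 6–7 N. Then I slid it along the rail against the stop bar, whose face stands about 28–29 mm out from the block, pressing at about 8.5 N. Last, I stood the push block on the bench at about (0.64, −0.21) and released it.

**Last checks:**
- **Glass at the rail:** the wrist view from directly above the rail face shows no visible gap at either end. The top camera read 2–3 mm from the rail the whole time; I put this down to its offset, because the value did not change after seating or during the slide.
- **Glass at the bar:** no gap is visible in that same view.
- **Push block:** it is upright and clear of the carrier.
- **Jar, tin and dish:** by eye they have not moved since the first picture; I did not measure them again.
- **Robot:** the gripper is open and touching nothing.

No check failed.

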